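Move the charged battery from the charger to the work light

TASK

The blue battery is charged: press the orange catch of the charger so that the battery springs free, slide it straight out, and slide it into the dovetail of the yellow work light until the light's own catch clicks up behind it. Push gently and stop as soon as it has clicked, rather than pressing it hard into the rubber stops behind. Let go of it latched, and leave the glue bottle, the tape roll and the tub of red glass alone.

Things in the scene. Friction and masses are not known exactly. Their poses are not given: they have to be found in the camera images.
- battery: Blue battery on a black dovetail plate, 0.4 to 0.75 kg. Origin: centre of the plate's underside; z up; +x is the end that enters a slide first. Plate 80 mm long (x -40 to +40), 10 mm thick, 60 mm wide at the bottom, 52 at the top; its first 8 mm (x +32 to +40) are only 50 mm wide and bevelled below. At the start it lies latched on the charger's bed, its axes along the charger's.
- battery_grip (a point): Where to grip the battery: centre of its blue housing, 6 mm ahead (+x) of the battery's origin, 38 mm above the plate's underside. The housing is 46 mm wide (y), 56 mm long (x), from 10 to 54 mm above the underside. Grip it across y; stay high, since the rails beside it reach 13 mm above the underside.
- charger: Grey charger fixed to the table, upright, yaw within 0.25 rad. Origin: on the table under the origin of the latched battery; +x is the way a battery is pushed in, its mouth opens to -x. Bed (two runners) 22 mm above the table; dovetail rails beside it from x -62 to +44 mm, tops 35 mm above the table; behind, at x +65 to +127 mm, a box 50 mm high. It holds the battery till its catch is pressed.
- charger_press (a point): Centre of the top of the ribbed orange press pad of the charger's catch: 82 mm from the charger's origin towards -x, 19 mm above the table; pad 40 mm (x) by 30 mm (y). Push it straight down about 6 mm, 4 to 8 N. A damped spring ejector (6 N) then moves the battery 10 to 20 mm towards -x, over the catch, which stays down; from there draw it on to 105 mm from home, clear of the rails.
- charger_catch (a joint): How far the charger's catch is pressed down, m: 0 up, 0.005 and more releases the battery, 0.008 is the end of its travel.
- lamp: Yellow floodlight fixed to the table, upright, yaw within 0.25 rad, its smooth slide like the charger's. Origin: on the table under the middle of the slide; +x is the way the battery is pushed in, mouth at -x. Rails from x -62 to +44 mm, tops 35 mm above the table, flared 3 mm a side at the mouth, then 1.8 mm of play a side, less if lifted. The light, 86 mm high, is at x +97 to +135 mm.
- lamp_bed (a point): Middle of the lamp's bed, 22 mm above its origin, axes as the lamp's. Catch, ejector and end stops sit on one carriage clamped anywhere within 14 mm of its middle, so the battery clicks in with its origin anywhere from 14 mm before (-x) to 14 mm past this point: that must be felt. Rubber stops (6 N/mm) begin 1 mm after the click. Let go, the battery springs back against the catch.
- lamp_catch (a joint): How far the lamp's catch is pressed down, m: 0 up (also with the slide empty), about 0.005 while the battery rides on it, under 0.003 once it has clicked up behind the battery. Its ramp (2 to 6 N to ride over) is met about 97 mm before the battery is home. Its ribbed orange pad sticks out of the mouth, just below the height of the bed.
- lamp_ejector (a joint): How far the lamp's sprung ejector is pushed in, m: 0 out, 0.012 with the battery latched, 0.013 where it meets the rubber stops. It pushes back over the last 12 mm before the click, 4 rising to 6.4 N; with rubbing the last push takes 7 to 10 N. At 0.0145, some 17 N, it is being pushed too hard.
- glue_bottle: White glue bottle with a red cap, 59 mm wide, 152 mm high, standing at the back; a bystander. Origin under its centre.
- tape_roll: Roll of masking tape, 111 mm wide, 25 mm high, lying at the right; a bystander. Origin under its centre.
- tub_red: Clear tub of red glass pieces, 118 x 172 x 73 mm, standing at the left near the robot; a bystander. Origin under its centre.
There are look-alikes about, which are no part of the job. What is shaped like the battery but pink is not meant.

How it is judged (in metres and radians):
On the way, in this order (a step that is already met when the one before it is completed fails the run):
1. the charger's catch is pressed down and the battery has sprung off it towards the mouth (value of joint charger_catch above 0.003 m and x of battery in the frame of charger below -0.004 m), for 0.1 s.
2. the battery is drawn clear of the charger's slide (distance between battery and charger above 0.105 m), for 0.1 s.
3. the battery is in the lamp's slide with the catch up behind it (value of joint lamp_catch below 0.003 m and value of joint lamp_ejector above 0.01 m and horizontal distance between battery and lamp below 0.022 m), for 0.2 s.
At the end, for the whole second after the job is handed in: The battery rests in the lamp's slide, upright and in line with it (within 0.08 rad), down on the bed (within 4 mm), within 22 mm of the lamp's origin, the ejector held pushed in by more than 10 mm and the lamp's catch up behind the battery (within 3 mm), released and at rest (all of step 3 and z of battery in the frame of lamp_bed between -0.003 and 0.004 m and angle between the x axis of battery and the x axis of lamp, either way round below 0.08 rad and angle between battery's own z axis and vertical below 0.08 rad and linear speed of battery below 0.01 m/s); the robot touches nothing.
It fails at once if the battery is pressed too hard into the lamp's rubber stops (ejector pushed in by more than 14.5 mm: about 17 N) (value of joint lamp_ejector above 0.0145 m).
It fails at once if the battery is jammed hard in the lamp's slide (more than 90 N between them) (contact force between battery and lamp above 90 N).
It fails at once if the glue bottle, the tape roll or the tub of red glass is moved by more than 30 mm (distance of any of glue_bottle, tape_roll, tub_red from where it was at the start of the episode above 0.03 m).
It also fails if it takes over 61 s, if anything falls off the work surface, if the arm or the gripper's body presses on something with over 40 N, if the wrist force passes 120 N, or if a joint passes its speed limit or range.

ROBOT

A 6-joint arm with a two-finger parallel gripper is mounted at the origin on a cart in front of the work surface, level with it; the furniture and walls round the work are solid. World frame = base frame: x ahead of the robot, y to its left, z up, the work surface at z = 0. Lengths are in m, angles in degrees, forces in N, time in s.
With the tool pointing down it reaches from about 0.325 to 0.775 m from the base axis. Payload 5.5 kg.
Tool frame: the origin (TCP) lies at the centre of the arm's flange, where the gripper is bolted on; the fingertips stand 182 mm ahead of it and the grasp point (between the pads) lies 163 mm ahead of it; z points along the fingers, y is the line along which they close (so a half turn about z gives the same grasp; the last joint's range is limited). The gripper opens to 88 mm and grips with 3 to 60 N. Pads are 20 mm wide; open, the fingers measure 115 mm over their backs; the gripper's body (75 mm by 178 mm) begins 61 mm behind the grasp point.
Start: joints at [-67.42, 5.22, 70.514, -0, 104.267, -3.249], TCP at [0.261, -0.54, 0.405] pointing down, gripper open.
Joint ranges: [-164.24, 164.24], [-49.07, 125.15], [9.68, 141.18], [-86.29, 266.29], [3.28, 154.24], [-151.56, 151.56]. Speed limits (degrees/s): [147.25, 147.25, 172.46, 180, 180, 180].

INTERFACE

Orientations are given as [roll, pitch, yaw] about the fixed x, y, z axes, in that order (R = Rz(yaw) Ry(pitch) Rx(roll)).
In Python, from station import r gives the robot as it stands. The module is installed in compiled form; this text tells all that it offers. Calls block until the motion is done:
- r.reach(position, orientation): joint-space move of the TCP to a pose.
- r.servo_line(position, rotation=None, speed=0.15): straight line of the TCP; rotation=None keeps the orientation; speed is the mean speed in m/s.
- r.move_joints(angles): joint-space move.
- r.let_go() and r.grab(squeeze=None): open the fingers fully, or close them until they stop; squeeze is the grip in N (None keeps the last).
- r.wait(seconds).
- r.inverse_kinematics(position, orientation): joint angles nearest the present ones, or None.
- r.sense(): the state.
- r.snapshot(name): name is "scene" or "top" or "wrist"; returns a dict with "frame" (480x640x3 uint8, red, green, blue), "fx", "fy", "cx", "cy" (pixels), "R" (3x3) and "t" (3): a world point X has camera coordinates R X + t. Camera axes: x right, y down, z forward; pixel columns grow to the right and rows downward; lengths in m; the calibration is good to about 2 mm. The wrist camera is an equidistant fisheye: a pixel r from the principal point sees the ray r / f radians off the axis. A picture is of the moment at which its call begins. There is no depth.
A pose or a line that the arm cannot do raises r.IKError and nothing moves.
- r.hand_in(): hands the job in; it is judged then, once.
The state is a dict: "clock": time; "joints": joint angles; "joint_vel": joint speeds; "joint_torque": joint torques, N m; "tcp_pos": TCP position; "orientation": TCP orientation; "contact_force": force on the tool from outside, world axes, zero at the start; "torque": the same for the moment, N m; "opening": finger opening in m; "gripper_force": force on a finger pad.
Only numpy, scipy, OpenCV 4.12 (cv2) and the standard library are available. Lean on these libraries where they do the work, as an engineer would, in place of code of your own. Each camera call takes 0.05 s, during which the arm holds its last target. There are 200 camera calls.

## Working session

There is one attempt and no reset: what is moved stays moved. The work goes in short steps, each a Python script; the robot and the scene stay as the last script left them, time stands still between calls to the robot, and variables do not carry over. Pictures are saved under pics/ and viewed, at most 10 in all, crops included, and the job is handed in when it is done.

```bash
mkdir -p pics
python3 - <<'E'
from station import r
import cv2,numpy as np,pickle
d={}
for n in("scene","top"):
    s=r.snapshot(n);d[n]=s
    cv2.imwrite(f"pics/{n}0.png",s["frame"][:,:,::-1])
    print(n,s["fx"],s["cx"],s["cy"],np.round(s["R"],3).tolist(),np.round(s["t"],3).tolist(), (-s["R"].T@s["t"]).round(3))
pickle.dump(d,open("d.pkl","wb"))
print(r.sense())
E
```

```text
scene 540.3553703572788 320.23697597787196 235.8037170288201 [[-0.619, -0.785, -0.014], [-0.473, 0.387, -0.791], [0.627, -0.483, -0.611]] [0.354, 0.304, 1.189] [-0.382  0.736  0.972]
top 453.767366209091 315.09139952581125 245.48799198952676 [[-0.004, -1.0, -0.006], [-0.998, 0.004, -0.062], [0.062, 0.006, -0.998]] [0.056, 0.552, 1.379] [0.465 0.045 1.411]
{'clock': 0.1, 'joints': array([-6.74218056e+01,  5.26077876e+00,  7.05749612e+01,  1.20131388e-04,
        1.04265331e+02, -3.24678445e+00]), 'joint_vel': array([ 0.02160875, -0.24208028, -0.1350005 , -0.05827165, -0.0476593 ,
       -0.01558383]), 'joint_torque': array([ 2.89961179e-03, -4.47858202e+01, -4.07569599e+01,  6.99039269e-02,
        2.84153729e-02, -1.02435069e-04]), 'tcp_pos': array([ 0.26141539, -0.54012894,  0.4035991 ]), 'orientation': array([-1.79899098e+02, -5.84061120e-03,  2.58250032e+01]), 'contact_force': array([ 0.70009641, -0.78708753, -0.311421  ]), 'torque': array([ 0.03714393, -0.0029413 , -0.04856404]), 'gripper_force': 0.0, 'opening': 0.08756772772447802}
```

View pics/top0.png

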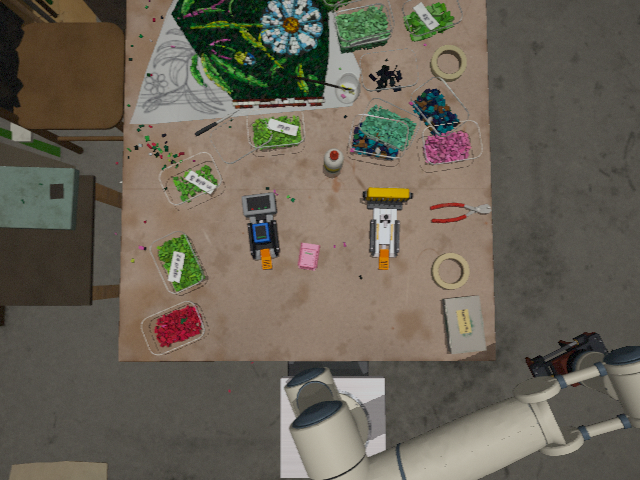

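View pics/scene0.png

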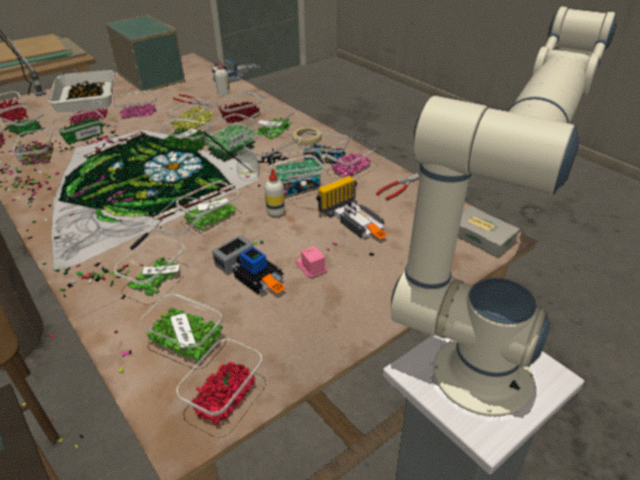

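The top view shows the charger at about (262,230) with its orange pad at (266,262). The lamp is at (384,225) with its pad at (384,262). Both mouths point towards the robot. The pink decoy is at (309,256), the glue bottle at (333,160), the tape at (450,270) and the red tub at (178,326). I'll measure coarsely, then take wrist views from above.

```bash
cat > h.py <<'E'
import numpy as np, cv2
from station import r
def ray(s,px,fish=False):
    u=np.array([(px[0]-s["cx"])/s["fx"],(px[1]-s["cy"])/s["fy"]])
    if fish:
        a=np.linalg.norm(u); d=np.r_[u/a*np.sin(a) if a>1e-9 else u,np.cos(a)]
    else: d=np.r_[u,1]
    R=np.array(s["R"]); return -R.T@np.array(s["t"]), R.T@d
def plane(s,px,z,fish=False):
    c,d=ray(s,px,fish); return c+d*(z-c[2])/d[2]
def mask(s,name):
    h=cv2.cvtColor(s["frame"],cv2.COLOR_RGB2HSV)
    lo,hi={"orange":((8,170,120),(19,255,255)),"blue":((100,150,50),(125,255,255)),"yellow":((20,170,100),(30,255,255))}[name]
    return cv2.inRange(h,lo,hi)
def blobs(s,name,amin):
    n,l,st,c=cv2.connectedComponentsWithStats(mask(s,name))
    return [(c[i],st[i],l==i) for i in range(1,n) if st[i][4]>=amin]
E
python3 - <<'E'
import pickle
from h import *
d=pickle.load(open("d.pkl","rb"));s=d["top"]
for n,z in(("orange",.019),("blue",.076),("yellow",.086)):
    for c,st,m in blobs(s,n,25): print(n,c.round(1),st,plane(s,c,z).round(4))
hx=[]
a,b=[plane(s,c,.019)[:2] for c in((266,262),(384,262))]
for p in (a,b):
    # view pose over slide, fingers ~0.2 m high
    for yaw in (0,90,-90,180):
        print(yaw,r.inverse_kinematics([p[0]+.06,p[1],.42],[180,0,yaw]))
E
```

```text
orange [265.7 258.7] [260 249  12  21 177] [0.5119 0.2053 0.019 ]
orange [383.6 259. ] [379 249  10  21 192] [ 0.5095 -0.1564  0.019 ]
blue [435.   91.7] [432  89   7   7  27] [ 1.0101 -0.3092  0.076 ]
blue [261.  232.7] [252 222  19  21 186] [0.5868 0.2129 0.076 ]
yellow [291.3  24.9] [285  19  12  12  68] [1.2152 0.1224 0.086 ]
yellow [388.2 192.3] [368 187  41  11 390] [ 0.7037 -0.1628  0.086 ]
0 [ 1.67281399e+01  5.09481129e+00  6.90862342e+01 -2.54444375e-14
  1.05818955e+02  1.06728140e+02]
90 [ 1.67281399e+01  5.09481129e+00  6.90862342e+01 -2.54444375e-14
  1.05818955e+02  1.67281399e+01]
-90 None
180 [ 16.72813986   5.09481129  69.0862342    0.         105.81895451
 -73.27186014]
0 [-1.90417445e+01  2.64984168e+00  7.16403132e+01 -2.54444375e-14
  1.05709845e+02  7.09582555e+01]
90 [-19.04174455   2.64984168  71.64031323   0.         105.70984509
 -19.04174455]
-90 None
180 [ -19.04174455    2.64984168   71.64031323    0.          105.70984509
 -109.04174455]
```

Run:
```python
from h import *
import pickle
d={}
for k,p in(("lamp",(.54,-.157,.40)),("chg",(.54,.207,.40))):
    r.reach(p,[180,0,0]); r.wait(.3)
    s=d[k]=r.snapshot("wrist")
    cv2.imwrite(f"pics/w_{k}.png",s["frame"][:,:,::-1])
    print(k,s["fx"],s["cx"],s["cy"],(-s["R"].T@s["t"]).round(3),np.round(s["R"],2).tolist(),r.sense()["clock"])
    for n,z in(("orange",.019),("blue",.076),("yellow",.086)):
        for c,st,m in blobs(s,n,100): print(n,c.round(1),st,plane(s,c,z,True).round(4))
pickle.dump(d,open("w.pkl","wb"))
cv2.imwrite("pics/both.png",np.hstack([cv2.resize(d[k]["frame"],(400,300))for k in d])[:,:,::-1])
```

```text
lamp 371.64829954431775 323.4934545729729 249.36912741025316 [ 0.62  -0.158  0.38 ] [[0.0, -1.0, -0.0], [-0.96, -0.0, 0.29], [-0.29, 0.0, -0.96]] 2.175
orange [325.1 226.3] [312 220  27  13 324] [ 0.5338 -0.1591  0.019 ]
orange [ 39.2 246.3] [ 24 225  30  46 594] [0.5137 0.2035 0.019 ]
blue [ 13. 192.] [  0 165  32  55 839] [0.5916 0.1766 0.076 ]
yellow [333.2  36.5] [ 257   19  152   38 4764] [ 0.7031 -0.165   0.086 ]
chg 371.64829954431775 323.4934545729729 249.36912741025316 [0.62  0.206 0.38 ] [[-0.0, -1.0, -0.0], [-0.96, 0.0, 0.29], [-0.29, 0.0, -0.96]] 3.8917
orange [324.3 225.8] [311 218  27  15 343] [0.5347 0.2055 0.019 ]
orange [609.3 248.2] [596 226  28  45 600] [ 0.5116 -0.158   0.019 ]
orange [327.6 254.5] [313 237  31  38 607] [0.5047 0.2022 0.019 ]
blue [315.8 174.9] [ 285  140   62   72 1871] [0.591  0.2125 0.076 ]
yellow [634.8  83.7] [630  70  10  29 241] [ 0.7058 -0.1086  0.086 ]
```

View pics/w_chg.png

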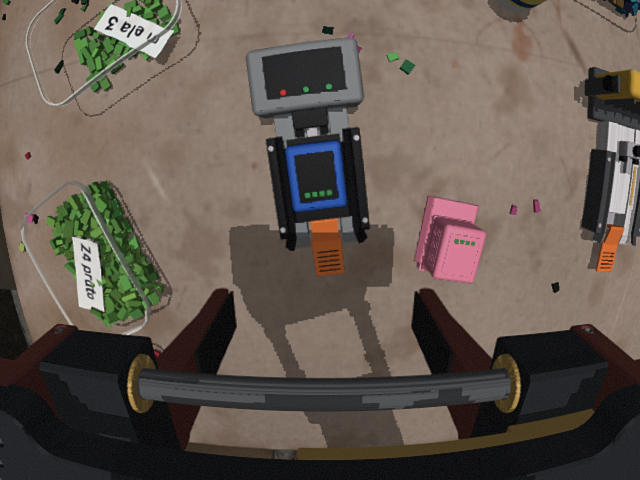

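View pics/w_lamp.png

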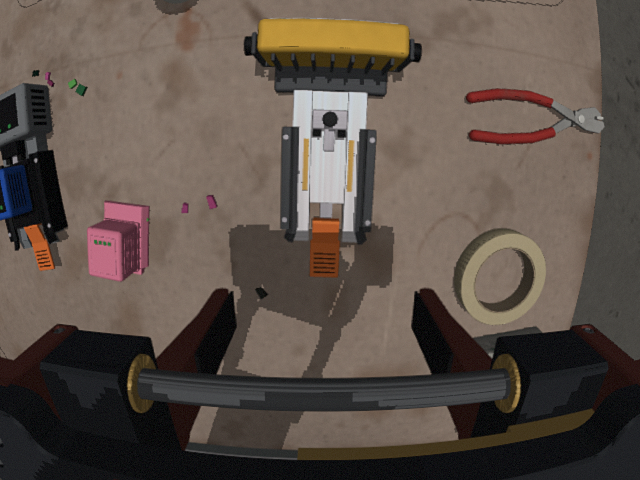

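The wrist view of the charger shows the battery's blue top at (316,175), the rail screws at (271,147), (356,137), (281,236) and (366,229), and the pad ending near row 275. The lamp view shows screws at (287,137), (372,139), (283,223) and (369,224), with the pad end at (323,278). I'll refine these and fit the poses.

Run:
```python
from h import *
import pickle
d=pickle.load(open("w.pkl","rb"))
for k,pts in(("chg",[(271,147),(356,137),(281,236),(366,229)]),("lamp",[(287,137),(372,139),(283,223),(369,224)])):
    s=d[k];g=s["frame"].astype(int).min(2)
    P=[]
    for x,y in pts:
        w=g[y-5:y+6,x-5:x+6].astype(float); w=np.clip(w-110,0,None)
        yy,xx=np.mgrid[y-5:y+6,x-5:x+6]
        c=((w*xx).sum()/w.sum(),(w*yy).sum()/w.sum()) if w.sum()>0 else (x,y)
        p=plane(s,c,.035,True);P.append(p[:2]);print(k,np.round(c,1),w.max(),p.round(4))
    P=np.array(P); print("front-back",[(v.round(4),np.linalg.norm(v).round(4),np.degrees(np.arctan2(v[1],v[0])).round(2)) for v in(P[0]-P[2],P[1]-P[3])], "across",[(np.linalg.norm(v).round(4),np.degrees(np.arctan2(v[1],v[0])).round(2)-90) for v in(P[0]-P[1],P[2]-P[3])],"mean",P.mean(0).round(4))
    # orange pad : world points
    o=sum(mask(s,"orange") *0+(m*255).astype(np.uint8) for c,st,m in blobs(s,"orange",100) if 290<c[0]<350)
    o=cv2.morphologyEx(o,cv2.MORPH_CLOSE,np.ones((7,7)))
    q=np.argwhere(o)[:,::-1]; W=np.array([plane(s,c,.019,True)[:2] for c in q])
    print("orange minx",np.sort(W[:,0])[:8].mean().round(4), "rect",[ (np.round(a,4)) for a in cv2.minAreaRect((W*1000).astype(np.float32))])
    low=W[W[:,0]<W[:,0].min()+.035]; print("pad mean",low.mean(0).round(4), "y",low[:,1].min().round(4),low[:,1].max().round(4))
s=d["chg"]
m=max(blobs(s,"blue",100),key=lambda t:t[1][4])[2]
cs=max(cv2.findContours(m.astype(np.uint8),0,2)[0],key=len)
for z in(.076,):
    W=np.array([plane(s,c[0],z,True)[:2] for c in cs]); print("blue",cv2.minAreaRect((W*1000).astype(np.float32)))
```

```text
chg [270.4 148.1] 69.0 [0.6127 0.2552 0.035 ]
chg [356.2 137.1] 79.0 [0.6224 0.1763 0.035 ]
chg [282.5 231.1] 53.0 [0.5334 0.2456 0.035 ]
chg [366 229] 0.0 [0.5354 0.1656 0.035 ]
front-back [(array([0.0793, 0.0096]), np.float64(0.0799), np.float64(6.9)), (array([0.087 , 0.0108]), np.float64(0.0877), np.float64(7.05))] across [(np.float64(0.0795), np.float64(7.049999999999997)), (np.float64(0.0801), np.float64(1.480000000000004))] mean [0.576  0.2107]
orange minx 0.4835 rect [array([512.7628, 203.0617]), array([57.8291, 27.9984]), np.float64(6.5021)]
pad mean [0.5015 0.2019] y 0.1862 0.217
lamp [285.4 136.5] 54.0 [ 0.6227 -0.1226  0.035 ]
lamp [371.9 139.8] 56.0 [ 0.6199 -0.2019  0.035 ]
lamp [284.  219.5] 38.0 [ 0.5443 -0.1199  0.035 ]
lamp [367.3 222.3] 38.0 [ 0.5416 -0.1992  0.035 ]
front-back [(array([ 0.0784, -0.0027]), np.float64(0.0784), np.float64(-1.95)), (array([ 0.0783, -0.0027]), np.float64(0.0783), np.float64(-1.95))] across [(np.float64(0.0794), np.float64(-2.0400000000000063)), (np.float64(0.0794), np.float64(-1.9599999999999937))] mean [ 0.5821 -0.1609]
orange minx 0.5279 rect [array([ 534.0705, -158.9426]), array([26.0116, 12.303 ]), np.float64(89.9739)]
pad mean [ 0.5338 -0.1591] y -0.1719 -0.1459
blue ((590.0283203125, 212.45590209960938), (55.64146423339844, 45.71427917480469), 6.871971607208252)
```

```bash
cat >> h.py <<'E'
def frame(x,y,deg):
    a=np.radians(deg); R=np.array([[np.cos(a),-np.sin(a)],[np.sin(a),np.cos(a)]])
    return lambda u,v=0.: R@[u,v]+[x,y]
CH=(.5841,.2117,6.9); chg=frame(*CH)
E
python3 - <<'E'
from h import *
p=chg(-.082); rot=[180,0,CH[2]]
r.grab(20); r.reach([*p,.182+.06],rot); r.servo_line([*p,.182+.023],speed=.08)
r.wait(.3); f0=r.sense()["contact_force"]
for z in np.arange(.019,.0105,-.001):
    r.servo_line([*p,.182+z],speed=.03); r.wait(.05); s=r.sense(); f=s["contact_force"]-f0
    print(round(z,4),(s["tcp_pos"][2]-.182).round(4),f.round(1))
    if f[2]>11: break
r.wait(.6); im=r.snapshot("wrist")
r.servo_line([*p,.182+.10],speed=.15); r.let_go(); r.wait(.2)
s=r.snapshot("wrist")
m=max(blobs(s,"blue",100),key=lambda t:t[1][4])[2]
cs=max(cv2.findContours(m.astype(np.uint8),0,2)[0],key=len)
W=np.array([plane(s,c[0],.076,True)[:2] for c in cs]); print("blue",cv2.minAreaRect((W*1000).astype(np.float32)))
cv2.imwrite("pics/press.png",s["frame"][:,:,::-1]); print(r.sense()["clock"],r.sense()["tcp_pos"])
E
```

```text
0.019 0.0188 [ 0.8 -0.3 -0.3]
0.018 0.0181 [0.6 0.2 1.1]
0.017 0.0171 [-0.7  0.   1.9]
0.016 0.016 [-0.7 -0.1  1.3]
0.015 0.015 [ 1.5 -0.2  1.6]
0.014 0.014 [ 1.2 -0.5  0.6]
0.013 0.013 [ 1.2 -0.1  3. ]
0.012 0.012 [ 0.5 -0.7  2.5]
0.011 0.0112 [-1.  -1.2  4. ]
blue ((577.220703125, 210.99937438964844), (54.519805908203125, 45.238792419433594), 6.981975555419922)
12.5917 [0.50269623 0.20186132 0.28201931]
```

View pics/press.png

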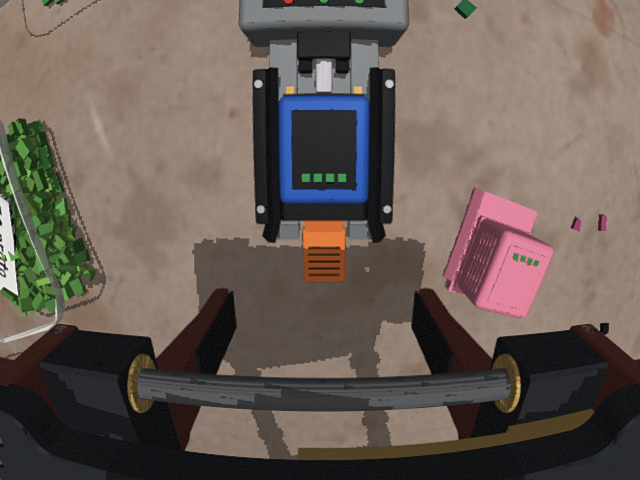

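The battery has sprung about 13 mm out. Its blue top is now at (324,150), centred between the rails. Next I'll grip it and draw it out.

Run:
```python
from h import *
rot=[180,0,CH[2]]
g=np.array([.5772,.2110])
r.reach([*g,.30],rot); r.servo_line([*g,.223],speed=.12); r.wait(.2); f0=r.sense()["contact_force"]
r.grab(35); r.wait(.2); s=r.sense(); print(s["opening"],s["gripper_force"],(s["contact_force"]-f0).round(1))
d=chg(1)-chg(0)
for k in (.02,.05,.105):
    r.servo_line([*(g-d*k),.223],speed=.07); s=r.sense(); print(k,s["opening"],(s["contact_force"]-f0).round(1))
r.wait(.3); s=r.snapshot("wrist"); cv2.imwrite("pics/out.png",s["frame"][:,:,::-1])
m=max(blobs(s,"blue",100),key=lambda t:t[1][4])[2]
cs=max(cv2.findContours(m.astype(np.uint8),0,2)[0],key=len)
W=np.array([plane(s,c[0],.076,True)[:2] for c in cs]); print("blue",cv2.minAreaRect((W*1000).astype(np.float32)))
print(r.sense()["clock"],r.sense()["tcp_pos"],r.sense()["contact_force"]-f0)
```

```text
0.045694338318247436 34.99930679798126 [ 0.5 -0.  -0.6]
0.02 0.045802826594538264 [-0.9 -0.  -0.6]
0.05 0.04598215872901829 [-0.7 -0.2 -1.4]
0.105 0.04592315358980884 [ 0.8  0.1 -5.4]
blue ((485.7434997558594, 200.00228881835938), (54.390907287597656, 44.52404022216797), 7.048055648803711)
17.2083 [0.47310247 0.1983838  0.2229335 ] [-0.51655532  0.37721768 -5.64434447]
```

View pics/out.png

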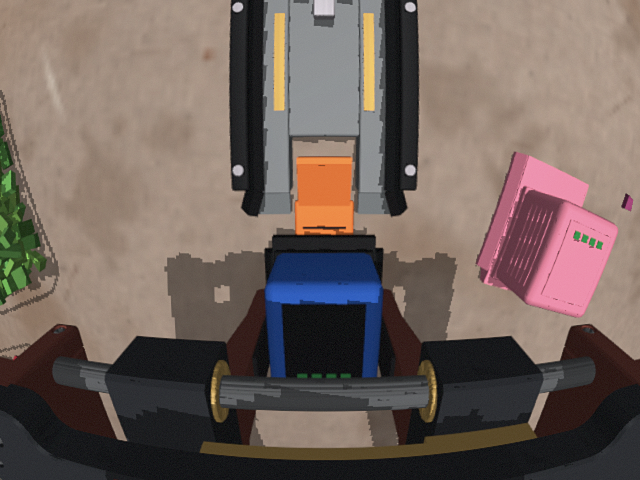

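The battery is out. The rail screws at (237,7), (410,6), (238,170) and (410,170) sit symmetric about column 323.7, which is the gripper axis. I'll put the battery in the same position relative to the lamp and compare screws.

```bash
cat >> h.py <<'E'
LA=(.588,-.161,-1.98)
def screws(f):
    g=f.astype(int); m=((g.min(2)>105)&(g.max(2)-g.min(2)<25)).astype(np.uint8); m[:, :200]=0; m[:,450:]=0; m[225:]=0
    n,l,st,c=cv2.connectedComponentsWithStats(m)
    return [c[i].round(1).tolist()+[int(st[i][4])] for i in range(1,n) if 25<st[i][4]<180 and max(st[i][2:4])<16]
E
python3 - <<'E'
from h import *
print("ref",screws(cv2.imread("pics/out.png")))
L=frame(*LA); p=r.sense()["tcp_pos"]; q=L(-.118+.006)
r.servo_line([p[0],p[1],.30],speed=.2)
r.servo_line([*q,.30],[180,0,LA[2]],speed=.2)
r.servo_line([*q,.223],speed=.12); r.wait(.3)
s=r.snapshot("wrist"); cv2.imwrite("pics/lampin.png",s["frame"][:,:,::-1]); print("lamp",screws(s["frame"]))
s=r.sense(); print(s["clock"],s["opening"],s["tcp_pos"],s["contact_force"])
E
```

```text
ref [[237.2, 6.8, 85], [409.9, 6.5, 87], [237.7, 169.9, 96], [409.9, 169.9, 97]]
lamp [[237.8, 7.9, 83], [409.7, 8.1, 86], [237.7, 170.5, 96], [409.1, 170.8, 98]]
20.8083 0.04578136786784198 [ 0.47617118 -0.15719674  0.22351285] [-0.03936092 -0.69394819 -4.978016  ]
```

View pics/lampin.png

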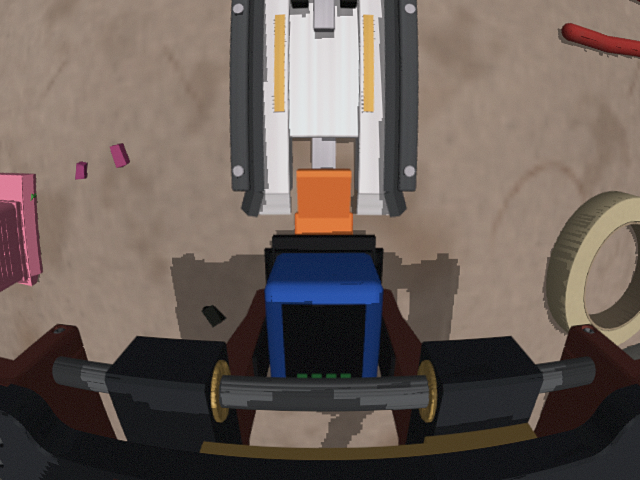

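Alignment is within half a millimetre. Next I'll insert with force monitoring, coarse steps first.

```bash
cat >> h.py <<'E'
L=frame(*LA); ax=L(1)-L(0); ay=np.array([-ax[1],ax[0]])
def step(b,speed,n=3,dt=.02):   # battery origin to x=b in lamp frame; returns mean push force etc.
    r.servo_line([*L(b+.006),.223],speed=speed)
    F=[]
    for _ in range(n): r.wait(dt); F.append(r.sense()["contact_force"])
    F=np.mean(F,0); return np.array([-F[:2]@ax,F[:2]@ay,F[2]])
E
python3 - <<'E'
from h import *
b=-.118; print(step(b,.05).round(1))
while b<-.0325:
    b+=.004; f=step(b,.04); s=r.sense(); print(round(b*1e3,1),f.round(1),round(s["clock"],2))
    if f[0]>9 or abs(f[1])>15 or abs(f[2])>25: print("stop");break
E
```

```text
[-0.3  0.5 -4.4]
-114.0 [-0.4  0.6 -4.6] 21.41
-110.0 [-0.3  0.2 -5.4] 21.71
-106.0 [ 0.2 -0.5 -4.9] 22.01
-102.0 [-0.6  0.4 -4.8] 22.31
-98.0 [ 0.2 -0.2 -4.5] 22.61
-94.0 [ 0.2  0.2 -3.7] 22.91
-90.0 [ 0.3  0.2 -3.7] 23.21
-86.0 [ 0.7  0.1 -2.9] 23.51
-82.0 [-0.4 -0.6 -2.4] 23.81
-78.0 [-0.7 -0.3 -3. ] 24.11
-74.0 [-0.  -0.1 -3.2] 24.41
-70.0 [ 0.1 -0.3 -2.9] 24.71
-66.0 [-0.3 -0.3 -3.2] 25.01
-62.0 [-0.8  0.4 -3. ] 25.31
-58.0 [-0.7  0.1 -3. ] 25.61
-54.0 [-0.4 -0.3 -2.4] 25.91
-50.0 [-0.2 -0.4 -2.8] 26.21
-46.0 [-0.4 -0.3 -2.8] 26.51
-42.0 [-0.6 -0.2 -3.1] 26.81
-38.0 [-0.4  0.2 -2.8] 27.11
-34.0 [-0.5 -0.2 -2.9] 27.41
-30.0 [-0.5  0.  -2.1] 27.71
```

Run:
```python
from h import *
b=-.030; on=None; prev=0
while b<.018:
    b+=.001 if on is None or b<on+.008 else .0005
    f=step(b,.02,4,.02); s=r.sense(); print(round(b*1e3,1),f.round(1),round(s["clock"],2),round(float((s["tcp_pos"][:2]-L(.006))@ax)*1e3,2))
    if on is None and f[0]>2.5: on=b
    if f[0]>10.5 or (on and b>=on+.0125): print("stop",on);break
```

```text
-29.0 [-0.1  0.1 -2.9] 28.02 -29.0
-28.0 [ 0.1  0.2 -2.9] 28.34 -27.99
-27.0 [ 0.1  0.1 -3.1] 28.66 -26.95
-26.0 [-0.3  0.6 -3.1] 28.98 -25.96
-25.0 [-0.2 -0.  -2.8] 29.29 -24.95
-24.0 [ 0.   0.3 -3.1] 29.61 -23.94
-23.0 [-0.2 -0.2 -2.9] 29.93 -22.95
-22.0 [-0.5 -0.3 -3. ] 30.24 -21.95
-21.0 [ 0.  -0.1 -2.7] 30.56 -20.95
-20.0 [-0.2 -0.1 -2.7] 30.88 -19.95
-19.0 [-0.1 -0.4 -2.7] 31.19 -18.94
-18.0 [ 1.8 -0.1 -2. ] 31.51 -18.14
-17.0 [ 5.4  0.8 -0.2] 31.82 -17.29
-16.0 [4.9 0.2 0.2] 32.14 -16.3
-15.0 [5.3 0.3 0.6] 32.46 -15.32
-14.0 [5.4 0.1 0.3] 32.77 -14.34
-13.0 [6.  0.1 0.1] 33.09 -13.39
-12.0 [5.8 0.4 0.4] 33.41 -12.4
-11.0 [6.  0.6 0.3] 33.73 -11.44
-10.0 [6.  0.2 0.9] 34.04 -10.45
-9.0 [7.1 0.3 0.7] 34.36 -9.5
-8.5 [7.  0.1 1.3] 34.67 -9.02
-8.0 [7.1 0.4 1.6] 34.99 -8.54
-7.5 [6.7 0.6 1.4] 35.31 -8.05
-7.0 [7.5 0.3 1.8] 35.62 -7.56
-6.5 [7.4 0.3 1.1] 35.94 -7.09
-6.0 [7.2 0.2 1.4] 36.26 -6.59
-5.5 [6.9 0.4 1.3] 36.58 -6.11
-5.0 [7.7 0.4 0.8] 36.89 -5.6
-4.5 [7.3 0.4 0.9] 37.21 -5.11
stop -0.016999999999999987
```

Run:
```python
from h import *
im=r.snapshot("wrist")["frame"]
b=-.0045
while b<-.0025:
    b+=.0003
    f=step(b,.02,4,.02); s=r.sense(); print(round(b*1e3,1),f.round(1),round(s["clock"],2),round(float((s["tcp_pos"][:2]-L(.006))@ax)*1e3,2))
    if f[0]>9.2: print("stop");break
im2=r.snapshot("wrist")["frame"]
t=r.snapshot("scene")["frame"][170:260,290:410]
cv2.imwrite("pics/chk.png",np.hstack([im2,])[:,:,::-1]); cv2.imwrite("pics/chk2.png",cv2.resize(t,None,fx=5,fy=5,interpolation=2)[:,:,::-1])
```

```text
-4.2 [8.2 0.5 1.1] 37.58 -4.82
-3.9 [8.1 0.1 1.6] 37.89 -4.58
-3.6 [8.4 0.3 1.9] 38.21 -4.38
-3.3 [9.8 0.6 2.5] 38.52 -4.18
stop
```

View pics/chk.png

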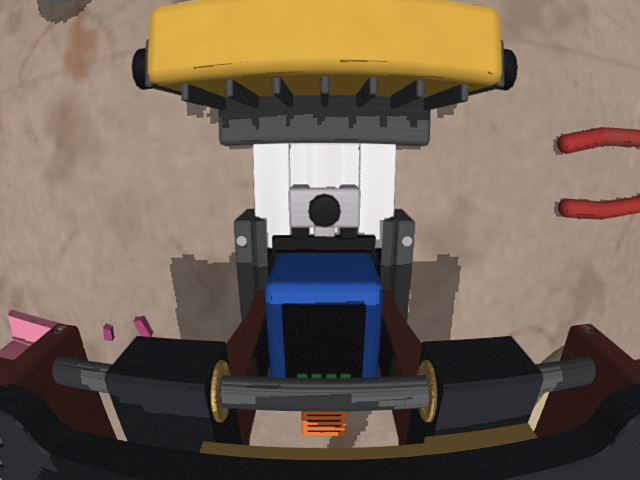

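The force is rising against the rubber and the battery is seated against the ejector, with the catch pad visible at (324,424). I'll pull back gently: tension means it has latched.

Run:
```python
from h import *
for b in (-.0045,-.0055,-.0062,-.0070,-.0078,-.0086):
    f=step(b,.02,4,.02); s=r.sense(); print(round(b*1e3,1),f.round(1),round(s["clock"],2),round(float((s["tcp_pos"][:2]-L(.006))@ax)*1e3,2))
    if f[0]<-3: print("latched");break
```

```text
-4.5 [7.2 0.5 1.3] 38.94 -5.05
-5.5 [5.9 0.1 0.3] 39.26 -5.89
-6.2 [ 3.9  0.2 -0.9] 39.58 -6.27
-7.0 [-1.6 -0.6 -3.9] 39.89 -6.67
-7.8 [-5.4 -0.1 -6.4] 40.21 -7.14
latched
```

The pull went into tension at the expected home position, so it has latched. I'll relax, release, retreat and check.

Run:
```python
from h import *
print(step(-.0066,.03).round(1)); p=r.sense()["tcp_pos"]
r.let_go(); r.wait(.2); r.servo_line([p[0],p[1],.33],speed=.12); 
q=L(-.05); r.reach([*q,.38],[180,0,LA[2]]); r.wait(.3)
s=r.snapshot("wrist"); cv2.imwrite("pics/fin.png",s["frame"][:,:,::-1])
m=max(blobs(s,"blue",100),key=lambda t:t[1][4])[2]
cs=max(cv2.findContours(m.astype(np.uint8),0,2)[0],key=len)
W=np.array([plane(s,c[0],.076,True)[:2] for c in cs]); c=cv2.minAreaRect((W*1000).astype(np.float32)); print("blue",c)
v=np.array(c[0])/1e3-L(.006); print("lamp frame mm",v@ax*1e3,v@ay*1e3,r.sense()["clock"],r.sense()["contact_force"])
```

```text
[-2.1 -0.5 -4.2]
blue ((588.21435546875, -160.9053955078125), (45.33540725708008, 54.634986877441406), 88.11285400390625)
lamp frame mm -5.789041158417165 0.10195412734725592 43.2917 [ 0.07000676 -0.15255761  0.50456377]
```

View pics/fin.png

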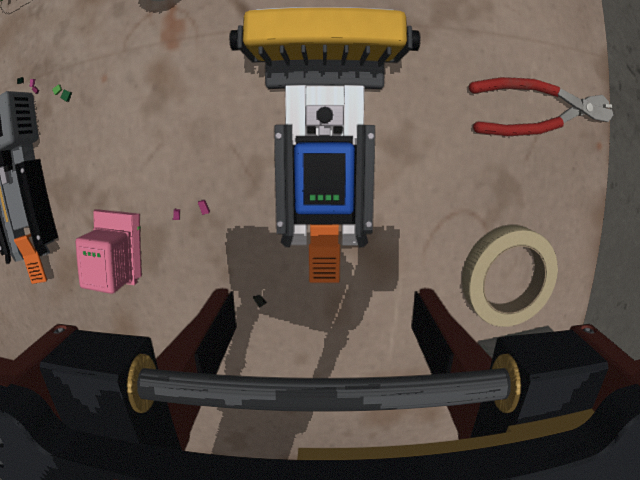

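The battery's blue top is at (324,178), straight in the slide. It sits at x = -5.8 mm in the lamp frame, so it stayed latched against the ejector, and nothing touches it.

```bash
python3 -c "
from station import r
print(r.hand_in())"
```

```text
the job is handed in; nothing more can be done
None
```

The battery is out of the charger, latched in the work light's slide and released, and I handed the job in at about 43 s of robot clock; the hand-in call returned no verdict.

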